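# Set out the topping pots in serving order

## Robot

A 6-joint arm with a two-finger parallel gripper is mounted at the origin on the work surface. World frame = base frame: x ahead of the robot, y to its left, z up, the work surface at z = 0. Lengths are in m, angles in rad, forces in N, time in s.
With the tool pointing down it reaches from about 0.3 to 0.85 m from the base axis. Payload 4.2 kg.
Tool frame: the origin (TCP) lies at the very end of the fingers, on their centre line; the grasp point (between the pads) lies 19 mm behind it; z points along the fingers, y is the line along which they close (so a half turn about z gives the same grasp; the last joint's range is limited). The gripper opens to 91 mm and grips with 3 to 60 N. Pads are 32 mm wide; open, the fingers measure 118 mm over their backs; the gripper's body (76 mm by 178 mm) begins 60 mm behind the grasp point.
Start: joints at [-1.279, 0.32, 1.565, -0, 1.257, -0.02], TCP at [0.176, -0.547, 0.214] pointing down, gripper open.
Joint ranges: [-3.11, 3.11], [-0.84, 2.01], [0.21, 2.61], [-1.34, 4.49], [0.05, 2.63], [-2.56, 2.56]. Speed limits (rad/s): [2.57, 2.57, 3.14, 3.14, 3.14, 3.14].

## Interface

Orientations are given as a unit quaternion [w, x, y, z].
In Python, from station import r, optics gives the robot as it stands.
- The arm moves only by the tool move_arm, never from a script. Its argument "moves" is a list of rows, each an object of numbers: "dx", "dy", "dz": the shift along the world's x, y, z in m; "wx", "wy", "wz": the turn, a rotation vector about the world's x, y, z in degrees. In form: [{"dx": .., "dy": .., "dz": .., "wx": .., "wy": .., "wz": ..}, ...]. A call has 1 to 12 rows; each row is the pose to reach, as a shift and turn from the pose commanded when the call began; what a row does not reach only later rows make up. A row lasts 1/8 s, in which the tool goes at most 62.5 mm and 10.7 degrees, less where a joint would pass 70% of its speed; a pose out of reach is approached as far as the arm can. A call with a gripper value outside its range is refused whole. "jaw" is the opening, from 0 (shut) to 1 (fully open), set as the call begins (left out, the last holds). The fingers move at their own pace and stop on an object; the grip force is fixed at half the most. Time passes only in rows, so rows that repeat a pose let the fingers close. It gives the time, the measured TCP pose, the force, the opening and the grip force at its end, in the units of the state.
- r.state(): the state, without advancing time (a new reading comes with each control period).
- optics.snapshot(name): name is "scene" or "top"; returns the picture (384x512x3 uint8, red, green, blue); there is no depth.
- optics.camera_info(name): a dict with "K" (3x3 intrinsics, pixels), "extrinsics" (4x4, takes a point from camera to world coordinates). Camera axes: x right, y down, z forward; pixel columns grow to the right and rows downward; lengths in m; the calibration is good to about 2 mm. A picture is of the moment at which its call begins. camera_info takes no time and is no camera call.
- r.hand_in(): hands the job in; it is judged then, once.
The state is a dict: "time_s": time; "qpos": joint angles; "joint_velocities": joint speeds; "tau": joint torques, N m; "ee_pos": TCP position; "tool_rot": TCP orientation; "ft_force": force on the tool from outside, world axes, zero at the start; "moment": the same for the moment, N m; "grip_width": finger opening in m; "finger_force": force on a finger pad.
Only numpy, scipy, OpenCV 4.12 (cv2) and the standard library are available. Lean on these libraries where they do the work, as an engineer would, in place of code of your own. Each camera call takes 0.05 s, during which the arm holds its last target. There are 200 camera calls.

## Task

The four lidded topping pots have come from the kitchen in the steel wire carrier, lined up in serving order. Working along the row from the left end, move them one at a time into the dark wooden caddy, each straight to its own compartment, so that they stand there in the same order from left to right as they came. Set every pot down gently and upright on the pad in its compartment.

Things in the scene. Friction and masses are not known exactly. Their poses are not given: they have to be found in the camera images.
- pot_tall: Tall slim round pot, white stoneware, flat light-wood lid fixed on: 50 mm diameter, 105 mm high over all, about 0.3 kg. Origin: centre of its underside, z up. All four pots are alike in material and start upright, one in each carrier cell in any order, up to 5 mm off the cell's centre.
- pot_hex: Hexagonal pot, white stoneware, flat light-wood lid fixed on: 54 mm across flats, 62 mm across corners, 95 mm high, about 0.3 kg. Origin: centre of its underside, z up; two of its flats face its own -x and +x. It starts within 0.1 rad of the carrier's axes.
- pot_square: Square pot, white stoneware, flat light-wood lid fixed on: 52 x 52 mm, 85 mm high, about 0.3 kg. Origin: centre of its underside, z up; its sides face its own x and y. It starts within 0.1 rad of the carrier's axes.
- pot_squat: Squat wide round pot, white stoneware, flat light-wood lid fixed on: 62 mm diameter, 75 mm high, about 0.3 kg. Origin: centre of its underside, z up.
- carrier_left (a point): Centre of the floor of the leftmost cell (robot's left) of the fixed steel wire carrier, 96 x 370 mm, where the pots start; its y axis runs along the row to the robot's left, x away from the robot, z up. Four 85 mm square cells lie at y = 0, -90, -180, -270 mm from here, floor 8 mm above the table; rail and dividing wires reach 28 mm, the end bails 63 mm above the table.
- carrier_right (a point): Centre of the floor of the rightmost cell of the steel wire carrier, 270 mm from carrier_left; same axes.
- pad_1: Cork pad, 80 x 80 x 2 mm, fixed in the leftmost (robot's left) compartment of the dark wooden caddy: the place of the pot that came leftmost. Origin: centre of its underside, 8 mm above the table; its y axis runs along the row to the robot's left, x away from the robot, z up. Caddy: fixed, 96 x 378 mm; compartments 84 mm square, walls 6 mm thick and 26 mm high above the table, end boards 62 mm.
- pad_2: The same pad in the second compartment from the left, 90 mm from pad_1. The caddy and the carrier lie one beyond the other as seen from the robot, either of them the nearer, their rows 150 mm or more apart and each turned up to 0.12 rad.
- pad_3: The same pad in the third compartment from the left, 180 mm from pad_1.
- pad_4: The same pad in the rightmost compartment, 270 mm from pad_1. A tea-light glass stands off the carrier's right end and a steel mug off the caddy's left end, both lower than 70 mm.
Mind the look-alikes: they are no part of the job. What is shaped like the pot_squat but turquoise or yellow is not meant.

How it is judged:
On the way, in this order (a step that is already met when the one before it is completed fails the run):
1. the leftmost cell of the carrier is empty, a pot stands on pad 1 and the others stand in their cells (distance between any of pot_tall, pot_hex, pot_square, pot_squat and pad_1 below 0.025 m and distance between each of pot_tall, pot_hex, pot_square, pot_squat and carrier_left above 0.05 m and distance between any of pot_tall, pot_hex, pot_square, pot_squat and carrier_right below 0.025 m and height (world z) of each of pot_tall, pot_hex, pot_square, pot_squat below 0.02 m), for 0.15 s.
2. the two left cells are empty, pots stand on pads 1 and 2, with the others in their cells (distance between any of pot_tall, pot_hex, pot_square, pot_squat and pad_1 below 0.025 m and distance between any of pot_tall, pot_hex, pot_square, pot_squat and pad_2 below 0.025 m and distance between each of pot_tall, pot_hex, pot_square, pot_squat and carrier_left above 0.12 m and distance between any of pot_tall, pot_hex, pot_square, pot_squat and carrier_right below 0.025 m and height (world z) of each of pot_tall, pot_hex, pot_square, pot_squat below 0.02 m), for 0.15 s.
3. pots stand on pads 1, 2 and 3 and only the pot in the rightmost cell remains (all of step 2 and distance between any of pot_tall, pot_hex, pot_square, pot_squat and pad_3 below 0.025 m), for 0.15 s.
At the end, for the whole second after the job is handed in: A pot stands on each of the four pads, its underside down on the pad within 4 mm and within 25 mm of the pad's centre (anywhere in the compartment), upright within 0.1 rad and at rest; by the steps before, in the order in which they came (distance between any of pot_tall, pot_hex, pot_square, pot_squat and pad_1 below 0.025 m and distance between any of pot_tall, pot_hex, pot_square, pot_squat and pad_2 below 0.025 m and distance between any of pot_tall, pot_hex, pot_square, pot_squat and pad_3 below 0.025 m and distance between any of pot_tall, pot_hex, pot_square, pot_squat and pad_4 below 0.025 m and height (world z) of each of pot_tall, pot_hex, pot_square, pot_squat below 0.014 m and angle between each of pot_tall, pot_hex, pot_square, pot_squat's own z axis and vertical below 0.1 rad and linear speed of each of pot_tall, pot_hex, pot_square, pot_squat below 0.02 m/s and angular speed of each of pot_tall, pot_hex, pot_square, pot_squat below 0.2 rad/s); the robot touches nothing.
It fails at once if a pot is tipped over (angle between any of pot_tall, pot_hex, pot_square, pot_squat's own z axis and vertical above 0.5 rad).
It fails at once if a pot is dropped or slammed down (faster than 0.5 m/s in the last 20 mm) ((height (world z) of pot_tall below 0.03 m and linear speed of pot_tall above 0.5 m/s) or (height (world z) of pot_hex below 0.03 m and linear speed of pot_hex above 0.5 m/s) or (height (world z) of pot_square below 0.03 m and linear speed of pot_square above 0.5 m/s) or (height (world z) of pot_squat below 0.03 m and linear speed of pot_squat above 0.5 m/s)).
It also fails if it takes over 104 s, if anything falls off the work surface, if the arm or the gripper's body presses on something with over 40 N, if the wrist force passes 120 N, or if a joint passes its speed limit or range.

## Working session

There is one attempt and no reset: what is moved stays moved. The work goes in short steps, Python scripts to look and compute and a tool call to move; the robot and the scene stay as the last step left them, time stands still between calls to the robot, and variables do not carry over. Pictures are saved under pics/ and viewed, at most 14 in all, crops included, and the job is handed in when it is done.

Besides the shell and the picture viewer there is one more tool, called after "Call:" by a JSON object that holds its "name" and its "arguments". move_arm: Moves the arm, as the interface text tells. Its arguments: {"type":"object","properties":{"moves":{"type":"array","items":{"type":"object","properties":{"dx":{"type":"number"},"dy":{"type":"number"},"dz":{"type":"number"},"wx":{"type":"number"},"wy":{"type":"number"},"wz":{"type":"number"}}}},"jaw":{"type":"number"}},"required":["moves"]}

```bash
mkdir -p pics; python3 - <<'E'
from station import r, optics
import cv2,numpy as np
np.set_printoptions(precision=4,suppress=True)
for n in("scene","top"):
    im=optics.snapshot(n); cv2.imwrite(f"pics/{n}0.png",im[:,:,::-1]); c=optics.camera_info(n); print(n,c["K"],c["extrinsics"])
print(r.state())
E
```

```text
scene [[367.885    0.     257.518 ]
 [  0.     367.885  192.9814]
 [  0.       0.       1.    ]] [[ 0.6293  0.5827 -0.5143  0.9421]
 [ 0.777  -0.4602  0.4294 -0.3892]
 [ 0.0135 -0.6698 -0.7424  0.6798]
 [ 0.      0.      0.      1.    ]]
top [[362.6804   0.     249.5419]
 [  0.     362.6804 185.1569]
 [  0.       0.       1.    ]] [[-0.0201 -0.9985  0.0519  0.4553]
 [-0.9996  0.0212  0.0205 -0.0277]
 [-0.0216 -0.0515 -0.9984  0.9601]
 [ 0.      0.      0.      1.    ]]
{'time_s': 0.1, 'qpos': array([-1.279 ,  0.3202,  1.5655, -0.    ,  1.2574, -0.02  ]), 'joint_velocities': array([ 0.0009,  0.0004, -0.0039, -0.0006,  0.0009,  0.0026]), 'tau': array([  0.0004, -41.3332, -23.251 ,   0.0729,   0.0422,  -0.0001]), 'ee_pos': array([ 0.1763, -0.5468,  0.2132]), 'tool_rot': array([-0.0008,  0.9879,  0.1553, -0.0001]), 'ft_force': array([-0.4639, -0.4487,  0.4172]), 'moment': array([ 0.0076, -0.0736,  0.0113]), 'finger_force': 0.0, 'grip_width': 0.09109158394146506}
```

View pics/scene0.png

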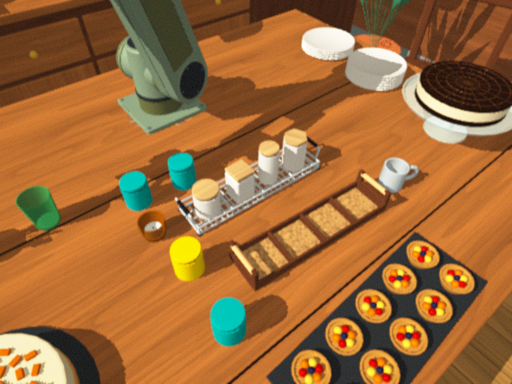

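View pics/top0.png

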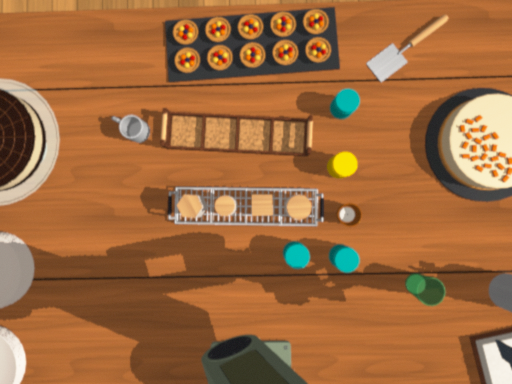

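The top view (up = +x, left = +y) shows the carrier as the nearer row. From left to right it holds hex (190,206), tall (226,205), square (262,205) and squat (300,207). The caddy is beyond it, with pads at about (184,131), (219,133), (254,134) and (290,136), and the mug is at (132,127). The scene view confirms the same order, mirrored.

Possible look-alikes for the squat pot are turquoise (346,102), (297,255) and (345,258), and yellow (343,164). None of them is white with a wooden lid, and none is in the carrier. I'll check this in a close crop and measure.

```bash
cat > h.py <<'E'
import cv2,numpy as np
from station import r, optics
np.set_printoptions(precision=4,suppress=True)
def ray(n,px,z):
    c=optics.camera_info(n);K=c["K"];E=c["extrinsics"]
    d=E[:3,:3]@np.linalg.inv(K)@np.array([px[0],px[1],1.]);o=E[:3,3]
    return o+d*(z-o[2])/d[2]
def proj(n,p):
    c=optics.camera_info(n);E=c["extrinsics"];q=c["K"]@(E[:3,:3].T@(np.asarray(p)-E[:3,3]));return q[:2]/q[2]
E
python3 - <<'E'
from h import *
im=cv2.imread("pics/top0.png");c=im[105:232,155:330];cv2.imwrite("pics/crop0.png",cv2.resize(c,None,fx=4,fy=4,interpolation=cv2.INTER_CUBIC))
hsv=cv2.cvtColor(im,cv2.COLOR_BGR2HSV)
for p in [(190,206),(226,205),(262,205),(300,207),(184,131),(219,133),(245,206),(290,136),(240,270)]: print(p,hsv[p[1],p[0]])
E
```

```text
(190, 206) [ 15 132 219]
(226, 205) [ 16 130 230]
(262, 205) [ 16 127 231]
(300, 207) [ 17 124 240]
(184, 131) [ 15 145 211]
(219, 133) [ 15 148 202]
(245, 206) [  4  14 129]
(290, 136) [ 15 147 186]
(240, 270) [ 12 173 125]
```

View pics/crop0.png

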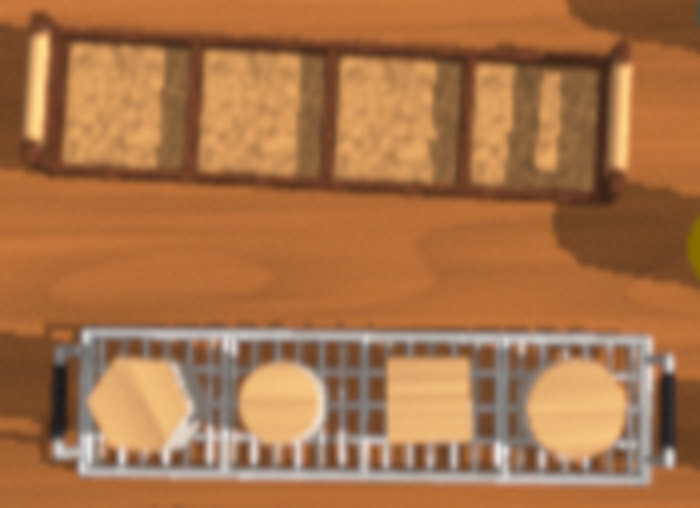

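The crop confirms the four wood-lidded pots: hex, tall, square and squat from left to right, with the hex's flats facing ±x. I'll grip all of them along the carrier's x axis, across the row, with the fingers above the rails.

```bash
cat > meas.py <<'E'
from h import *
im=cv2.imread("pics/top0.png");hsv=cv2.cvtColor(im,cv2.COLOR_BGR2HSV)
m=cv2.inRange(hsv,(12,80,185),(22,165,255));m[:186]=0;m[226:]=0;m[:,:172]=0;m[:,318:]=0
pots=[]
cs=sorted([c for c in cv2.findContours(m,0,1)[0] if cv2.contourArea(c)>150],key=lambda c:c[:,0,0].min())
for c,z,n in zip(cs,(.103,.113,.093,.083),"hex tall square squat".split()):
    w=np.array([ray("top",p,z)[:2] for p in c[:,0]]);M=cv2.moments(c);cen=ray("top",(M["m10"]/M["m00"],M["m01"]/M["m00"]),z)
    rc=cv2.minAreaRect((w*1000).astype(np.float32));pots.append(cen)
    print(n,cen,"rect c",np.array(rc[0]),"size",np.array(rc[1]),"ang",rc[2],"area-diam",2*np.sqrt(M["m00"]/np.pi)*(0.9601-z)/362.7)
pots=np.array(pots);print("pot spacings",np.linalg.norm(np.diff(pots[:,:2],axis=0),axis=1))
m=cv2.inRange(hsv,(13,60,75),(28,175,255));m[:108]=0;m[158:]=0;m[:,:165]=0;m[:,312:]=0
m=cv2.morphologyEx(m,cv2.MORPH_OPEN,np.ones((3,3)))
for c in cv2.findContours(m,0,1)[0]:
    if cv2.contourArea(c)>100:
        rc=cv2.minAreaRect(c);print("pad",rc,ray("top",rc[0],.010))
# metal carrier, grey low saturation
g=cv2.inRange(hsv,(0,0,60),(180,70,255));g[:184]=0;g[232:]=0;g[:,:172]=0;g[:,322:]=0
g=cv2.dilate(g,np.ones((3,3)));cc=max(cv2.findContours(g,0,1)[0],key=cv2.contourArea);rc=cv2.minAreaRect(cc);b=cv2.boxPoints(rc);print("carrier",rc,ray("top",rc[0],.028));print([ray("top",p,.028)[:2] for p in b])
d=cv2.inRange(hsv,(0,0,0),(12,255,110));
cv2.imwrite("pics/mask.png",cv2.resize(np.hstack([m[100:235,155:330],g[100:235,155:330]]),None,fx=2,fy=2))
E
python3 meas.py
```

```text
hex [0.4539 0.1341 0.103 ] rect c [452.3407 134.3016] size [57.1288 54.3699] ang 88.8178482055664 area-diam 0.05395925587289316
tall [0.4532 0.0497 0.113 ] rect c [453.6198  49.6987] size [44.6982 46.1879] ang 43.965736389160156 area-diam 0.045417205643527254
square [ 0.4521 -0.0384  0.093 ] rect c [451.1775 -38.6868] size [47.7294 50.0539] ang 88.82797241210938 area-diam 0.05364755502438305
squat [ 0.4461 -0.1278  0.083 ] rect c [ 445.7572 -127.7476] size [57.7382 57.6961] ang 88.81787872314453 area-diam 0.05833305406290148
pot spacings [0.0844 0.0881 0.0896]
pad ((308.5, 134.0), (26.0, 5.0), 90.0) [ 0.6363 -0.1662  0.01  ]
pad ((288.29925537109375, 136.0149688720703), (31.760324478149414, 31.46070098876953), 2.8624050617218018) [ 0.6322 -0.113   0.01  ]
pad ((253.88768005371094, 134.52154541015625), (31.340560913085938, 31.007740020751953), 3.1798300743103027) [ 0.6384 -0.0224  0.01  ]
pad ((219.895263671875, 132.59475708007812), (31.111135482788086, 31.161075592041016), 2.862405300140381) [0.6457 0.0675 0.01  ]
pad ((186.00389099121094, 130.937744140625), (30.69011688232422, 31.06438636779785), 3.5763344764709473) [0.6523 0.1575 0.01  ]
carrier ((246.50631713867188, 206.0198211669922), (151.39479064941406, 39.54920959472656), 0.7538483738899231) [0.4503 0.0003 0.028 ]
[array([0.406 , 0.1966]), array([0.5078, 0.1943]), array([ 0.4944, -0.1953]), array([ 0.3936, -0.1909])]
```

View pics/mask.png

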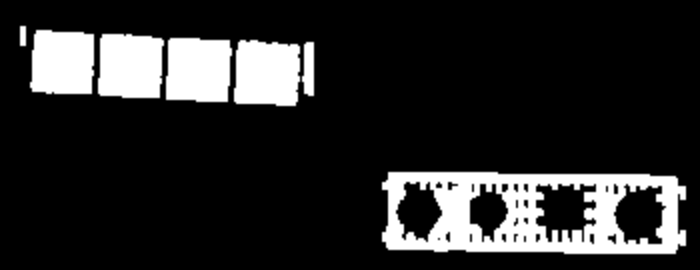

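Checks against the given sizes:
- **Pads:** spacing is 90.1, 90.2 and 90.8 mm, as it should be (90 mm).
- **Lids:** sizes match to within 1–2 px.
- **Cells:** pots are within 5–6 mm of the 90 mm pitch.
- **Row yaws:** carrier about -0.033 rad, caddy about -0.074 rad.
- **Rows:** about 190 mm apart.

Next I move above the hex.

Call:
{"name": "move_arm", "arguments": {"jaw": 1, "moves": [{"dx": 0.023,"dy": 0.057,"wz": 6},{"dx": 0.046,"dy": 0.114,"wz": 12},{"dx": 0.069,"dy": 0.17,"wz": 18},{"dx": 0.092,"dy": 0.227,"wz": 24},{"dx": 0.115,"dy": 0.284,"wz": 30},{"dx": 0.138,"dy": 0.34,"wz": 36},{"dx": 0.162,"dy": 0.397,"wz": 42},{"dx": 0.185,"dy": 0.454,"wz": 48},{"dx": 0.208,"dy": 0.511,"wz": 54},{"dx": 0.231,"dy": 0.567,"wz": 60},{"dx": 0.254,"dy": 0.624,"wz": 65},{"dx": 0.277,"dy": 0.681,"wz": 70.2}]}}

```text
invalid input at $.moves[0]: expected keys dx, dy, dz, wx, wy, wz
```

Call:
{"name": "move_arm", "arguments": {"moves": [{"dx": 0},{"dx": 0},{"dx": 0}]}}

```text
invalid input at $.moves[0]: expected keys dx, dy, dz, wx, wy, wz
```

```bash
python3 - <<'E'
from h import *
s=r.state();print(s["time_s"],s["ee_pos"],s["tool_rot"],s["qpos"],s["ft_force"])
q=s["tool_rot"];print("yaw",2*np.arctan2(q[2],q[1]))
E
```

```text
0.1 [ 0.1763 -0.5468  0.2132] [-0.0008  0.9879  0.1553 -0.0001] [-1.279   0.3202  1.5655 -0.      1.2574 -0.02  ] [-0.4639 -0.4487  0.4172]
yaw 0.3118408720020685
```

All six keys are required in every row.

Call:
{"name": "move_arm", "arguments": {"jaw": 1, "moves": [{"dx": 0.023,"dy": 0.057,"dz": 0,"wx": 0,"wy": 0,"wz": 6},{"dx": 0.046,"dy": 0.114,"dz": 0,"wx": 0,"wy": 0,"wz": 12},{"dx": 0.069,"dy": 0.17,"dz": 0,"wx": 0,"wy": 0,"wz": 18},{"dx": 0.092,"dy": 0.227,"dz": 0,"wx": 0,"wy": 0,"wz": 24},{"dx": 0.115,"dy": 0.284,"dz": 0,"wx": 0,"wy": 0,"wz": 30},{"dx": 0.138,"dy": 0.34,"dz": 0,"wx": 0,"wy": 0,"wz": 36},{"dx": 0.162,"dy": 0.397,"dz": 0,"wx": 0,"wy": 0,"wz": 42},{"dx": 0.185,"dy": 0.454,"dz": 0,"wx": 0,"wy": 0,"wz": 48},{"dx": 0.208,"dy": 0.511,"dz": 0,"wx": 0,"wy": 0,"wz": 54},{"dx": 0.231,"dy": 0.567,"dz": 0,"wx": 0,"wy": 0,"wz": 60},{"dx": 0.254,"dy": 0.624,"dz": 0,"wx": 0,"wy": 0,"wz": 65},{"dx": 0.277,"dy": 0.681,"dz": 0,"wx": 0,"wy": 0,"wz": 70.2}]}}

```text
time_s: 1.6
ee_pos: [0.4537, 0.1357, 0.2138]
tool_rot: [0.0, 0.718, 0.696, -0.0]
ft_force: [0.6, -0.7, 1.0]
grip_width: 0.0911
finger_force: 0.0
```

Call:
{"name": "move_arm", "arguments": {"moves": [{"dx": 0,"dy": 0,"dz": 0,"wx": 0,"wy": 0,"wz": 0},{"dx": 0,"dy": 0,"dz": 0,"wx": 0,"wy": 0,"wz": 0}]}}

```text
time_s: 1.85
ee_pos: [0.4527, 0.1333, 0.2134]
tool_rot: [-0.0, 0.719, 0.695, -0.001]
ft_force: [-0.9, -0.9, -0.9]
grip_width: 0.091
finger_force: 0.0
```

```bash
cat > st.py <<'E'
from h import *
s=r.state();print(s["time_s"],s["ee_pos"],s["qpos"],s["ft_force"],s["grip_width"],s["finger_force"])
q=s["tool_rot"];print("yaw",2*np.arctan2(q[2],q[1]),q)
E
python3 st.py
```

```text
1.85 [0.4527 0.1333 0.2134] [ 0.2625  0.1584  1.7859 -0.0006  1.1991  0.2961] [-0.85   -0.8946 -0.8502] 0.09103302535602985 0.0
yaw 1.5373736412886774 [-0.0002  0.7188  0.6952 -0.0009]
```

Call:
{"name": "move_arm", "arguments": {"jaw": 1, "moves": [{"dx": 0.001,"dy": 0.001,"dz": -0.04,"wx": 0,"wy": 0,"wz": 0},{"dx": 0.001,"dy": 0.001,"dz": -0.08,"wx": 0,"wy": 0,"wz": 0},{"dx": 0.001,"dy": 0.001,"dz": -0.11,"wx": 0,"wy": 0,"wz": 0},{"dx": 0.001,"dy": 0.001,"dz": -0.135,"wx": 0,"wy": 0,"wz": 0},{"dx": 0.001,"dy": 0.001,"dz": -0.155,"wx": 0,"wy": 0,"wz": 0},{"dx": 0.001,"dy": 0.001,"dz": -0.168,"wx": 0,"wy": 0,"wz": 0},{"dx": 0.001,"dy": 0.001,"dz": -0.168,"wx": 0,"wy": 0,"wz": 0}]}}

```text
time_s: 2.72
ee_pos: [0.4537, 0.1337, 0.0456]
tool_rot: [-0.0, 0.719, 0.695, -0.001]
ft_force: [-0.1, 0.5, 0.3]
grip_width: 0.0913
finger_force: 0.0
```

Call:
{"name": "move_arm", "arguments": {"jaw": 0, "moves": [{"dx": 0,"dy": 0,"dz": 0,"wx": 0,"wy": 0,"wz": 0},{"dx": 0,"dy": 0,"dz": 0,"wx": 0,"wy": 0,"wz": 0},{"dx": 0,"dy": 0,"dz": 0,"wx": 0,"wy": 0,"wz": 0},{"dx": 0,"dy": 0,"dz": 0,"wx": 0,"wy": 0,"wz": 0},{"dx": 0,"dy": 0,"dz": 0,"wx": 0,"wy": 0,"wz": 0},{"dx": 0,"dy": 0,"dz": 0,"wx": 0,"wy": 0,"wz": 0}]}}

```text
time_s: 3.48
ee_pos: [0.4549, 0.1349, 0.0463]
tool_rot: [0.0, 0.719, 0.695, 0.001]
ft_force: [0.5, 0.8, 2.2]
grip_width: 0.0555
finger_force: 30.0
```

Width 55.5 mm against 54 mm across flats, so the grip is good. Next: lift, carry and lower to pad 1.

Call:
{"name": "move_arm", "arguments": {"jaw": 0, "moves": [{"dx": 0,"dy": 0,"dz": 0.01,"wx": 0,"wy": 0,"wz": 0},{"dx": 0,"dy": 0,"dz": 0.03,"wx": 0,"wy": 0,"wz": 0},{"dx": 0,"dy": 0,"dz": 0.06,"wx": 0,"wy": 0,"wz": 0},{"dx": 0,"dy": 0,"dz": 0.08,"wx": 0,"wy": 0,"wz": 0},{"dx": 0.015,"dy": 0.002,"dz": 0.085,"wx": 0,"wy": 0,"wz": -0.5},{"dx": 0.045,"dy": 0.005,"dz": 0.085,"wx": 0,"wy": 0,"wz": -1},{"dx": 0.08,"dy": 0.01,"dz": 0.085,"wx": 0,"wy": 0,"wz": -1.5},{"dx": 0.115,"dy": 0.014,"dz": 0.085,"wx": 0,"wy": 0,"wz": -2},{"dx": 0.15,"dy": 0.018,"dz": 0.085,"wx": 0,"wy": 0,"wz": -2.4},{"dx": 0.18,"dy": 0.021,"dz": 0.085,"wx": 0,"wy": 0,"wz": -2.4},{"dx": 0.198,"dy": 0.0235,"dz": 0.085,"wx": 0,"wy": 0,"wz": -2.4},{"dx": 0.198,"dy": 0.0235,"dz": 0.085,"wx": 0,"wy": 0,"wz": -2.4}]}}

```text
time_s: 4.97
ee_pos: [0.6524, 0.1581, 0.1299]
tool_rot: [-0.0, 0.733, 0.68, -0.001]
ft_force: [-0.8, 0.1, -4.5]
grip_width: 0.0551
finger_force: 30.0
```

Call:
{"name": "move_arm", "arguments": {"moves": [{"dx": 0,"dy": 0,"dz": -0.015,"wx": 0,"wy": 0,"wz": 0},{"dx": 0,"dy": 0,"dz": -0.04,"wx": 0,"wy": 0,"wz": 0},{"dx": 0,"dy": 0,"dz": -0.06,"wx": 0,"wy": 0,"wz": 0},{"dx": 0,"dy": 0,"dz": -0.072,"wx": 0,"wy": 0,"wz": 0},{"dx": 0,"dy": 0,"dz": -0.079,"wx": 0,"wy": 0,"wz": 0},{"dx": 0,"dy": 0,"dz": -0.082,"wx": 0,"wy": 0,"wz": 0},{"dx": 0,"dy": 0,"dz": -0.082,"wx": 0,"wy": 0,"wz": 0},{"dx": 0,"dy": 0,"dz": -0.082,"wx": 0,"wy": 0,"wz": 0}]}}

```text
time_s: 5.98
ee_pos: [0.6528, 0.1583, 0.0497]
tool_rot: [0.0, 0.733, 0.68, 0.001]
ft_force: [-0.6, -0.1, -3.0]
grip_width: 0.055
finger_force: 30.0
```

```bash
cat > pic.py <<'E'
from h import *
import sys
k=sys.argv[1]
a=optics.snapshot("top")[100:235,150:335,::-1];b=optics.snapshot("scene")[110:300,170:410,::-1]
b=cv2.resize(b,None,fx=2,fy=2);a=cv2.resize(a,None,fx=1.6,fy=1.6)
o=np.zeros((380,b.shape[1]+a.shape[1],3),np.uint8);o[:b.shape[0],:b.shape[1]]=b;o[:a.shape[0],b.shape[1]:]=a
cv2.imwrite(f"pics/{k}.png",o)
E
python3 pic.py p1; python3 st.py
```

```text
6.075 [0.6527 0.1583 0.0495] [ 0.2208  0.5967  1.5394 -0.      1.0044  0.2965] [ 0.7001 -0.1726 -3.3671] 0.055031862833567785 29.996863324195147
yaw 1.4950770333409606 [0.0003 0.7334 0.6798 0.0005]
```

View pics/p1.png

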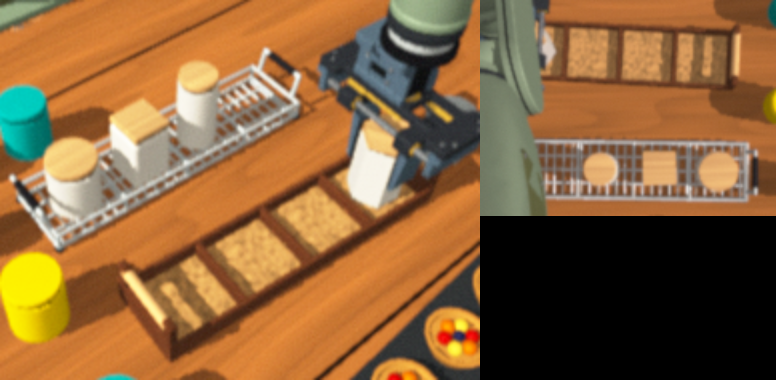

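The hex hangs in the compartment of pad 1 (around (372,175) in the left panel). The wrist still reads its weight, so I lower a little further until it makes contact.

Call:
{"name": "move_arm", "arguments": {"moves": [{"dx": 0,"dy": 0,"dz": -0.001,"wx": 0,"wy": 0,"wz": 0},{"dx": 0,"dy": 0,"dz": -0.002,"wx": 0,"wy": 0,"wz": 0},{"dx": 0,"dy": 0,"dz": -0.002,"wx": 0,"wy": 0,"wz": 0}]}}

```text
time_s: 6.45
ee_pos: [0.6527, 0.1583, 0.0483]
tool_rot: [0.0, 0.733, 0.68, 0.0]
ft_force: [-2.1, -0.1, 5.7]
grip_width: 0.055
finger_force: 30.0
```

Call:
{"name": "move_arm", "arguments": {"jaw": 1, "moves": [{"dx": 0,"dy": 0,"dz": 0,"wx": 0,"wy": 0,"wz": 0},{"dx": 0,"dy": 0,"dz": 0,"wx": 0,"wy": 0,"wz": 0},{"dx": 0,"dy": 0,"dz": 0,"wx": 0,"wy": 0,"wz": 0},{"dx": 0,"dy": 0,"dz": 0,"wx": 0,"wy": 0,"wz": 0}]}}

```text
time_s: 6.95
ee_pos: [0.6524, 0.1582, 0.0468]
tool_rot: [0.0, 0.733, 0.68, -0.0]
ft_force: [-0.2, 0.3, 0.9]
grip_width: 0.0904
finger_force: 0.0
```

Call:
{"name": "move_arm", "arguments": {"moves": [{"dx": 0,"dy": 0,"dz": 0.015,"wx": 0,"wy": 0,"wz": 0},{"dx": 0,"dy": 0,"dz": 0.05,"wx": 0,"wy": 0,"wz": 0},{"dx": 0,"dy": 0,"dz": 0.09,"wx": 0,"wy": 0,"wz": 0},{"dx": 0,"dy": 0,"dz": 0.11,"wx": 0,"wy": 0,"wz": 0},{"dx": -0.03,"dy": -0.016,"dz": 0.11,"wx": 0,"wy": 0,"wz": 0.5},{"dx": -0.07,"dy": -0.038,"dz": 0.11,"wx": 0,"wy": 0,"wz": 1},{"dx": -0.11,"dy": -0.06,"dz": 0.11,"wx": 0,"wy": 0,"wz": 1.5},{"dx": -0.15,"dy": -0.082,"dz": 0.11,"wx": 0,"wy": 0,"wz": 2},{"dx": -0.18,"dy": -0.098,"dz": 0.11,"wx": 0,"wy": 0,"wz": 2.4},{"dx": -0.199,"dy": -0.1085,"dz": 0.11,"wx": 0,"wy": 0,"wz": 2.4},{"dx": -0.199,"dy": -0.1085,"dz": 0.11,"wx": 0,"wy": 0,"wz": 2.4},{"dx": -0.199,"dy": -0.1085,"dz": 0.11,"wx": 0,"wy": 0,"wz": 2.4}]}}

```text
time_s: 8.45
ee_pos: [0.4547, 0.05, 0.1578]
tool_rot: [0.001, 0.719, 0.695, 0.001]
ft_force: [-0.2, 0.4, -0.0]
grip_width: 0.0913
finger_force: 0.0
```

```bash
python3 pic.py p2; python3 st.py
```

```text
8.55 [0.4546 0.0501 0.1573] [0.0846 0.1828 1.9087 0.0001 1.0488 0.118 ] [-0.7137  0.7869 -0.6552] 0.0908533970962522 0.0
yaw 1.5373998121169707 [0.0004 0.7188 0.6952 0.0005]
```

View pics/p2.png

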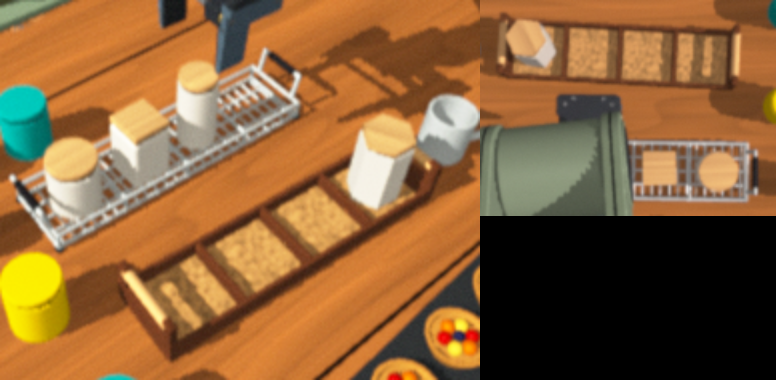

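The hex stands on pad 1 and has been released. I check numerically that it is upright: its lid centroid in both views against z = 0.105.

```bash
cat > lid.py <<'E'
from h import *
import sys
x,y,z=map(float,sys.argv[1:4])
for n in("top","scene"):
    im=optics.snapshot(n)[:,:,::-1].copy();hsv=cv2.cvtColor(im,cv2.COLOR_BGR2HSV)
    m=cv2.inRange(hsv,(12,70,190),(22,138 if n=="top" else 165,255));u,v=proj(n,(x,y,z));w=np.zeros_like(m);cv2.circle(w,(int(u),int(v)),24,255,-1)
    m=cv2.morphologyEx(m&w,cv2.MORPH_OPEN,np.ones((3,3)))
    c=max(cv2.findContours(m,0,1)[0],key=cv2.contourArea);M=cv2.moments(c);p=(M["m10"]/M["m00"],M["m01"]/M["m00"])
    print(n,"expect",(u,v),"got",p,"area",M["m00"],"world@z",ray(n,p,z))
E
python3 lid.py 0.6525 0.158 0.105
```

```text
top expect (np.float64(177.9997651157704), np.float64(122.90437788114129)) got (178.46062992125985, 123.51706036745406) area 381.0 world@z [0.651  0.1569 0.105 ]
scene expect (np.float64(364.23071844072234), np.float64(176.86041484123987)) got (363.75085470085463, 177.27136752136752) area 390.0 world@z [0.6527 0.1562 0.105 ]
```

The hex is upright at (0.652, 0.157). Next, grasp the tall pot.

Call:
{"name": "move_arm", "arguments": {"jaw": 1, "moves": [{"dx": -0.001,"dy": 0,"dz": -0.03,"wx": 0,"wy": 0,"wz": 0},{"dx": -0.001,"dy": 0,"dz": -0.06,"wx": 0,"wy": 0,"wz": 0},{"dx": -0.001,"dy": 0,"dz": -0.085,"wx": 0,"wy": 0,"wz": 0},{"dx": -0.001,"dy": 0,"dz": -0.1,"wx": 0,"wy": 0,"wz": 0},{"dx": -0.001,"dy": 0,"dz": -0.11,"wx": 0,"wy": 0,"wz": 0},{"dx": -0.001,"dy": 0,"dz": -0.11,"wx": 0,"wy": 0,"wz": 0}]}}

```text
time_s: 9.4
ee_pos: [0.4523, 0.0498, 0.0465]
tool_rot: [-0.0, 0.719, 0.695, -0.0]
ft_force: [-0.4, 0.7, 0.1]
grip_width: 0.0913
finger_force: 0.0
```

Call:
{"name": "move_arm", "arguments": {"jaw": 0, "moves": [{"dx": 0,"dy": 0,"dz": 0,"wx": 0,"wy": 0,"wz": 0},{"dx": 0,"dy": 0,"dz": 0,"wx": 0,"wy": 0,"wz": 0},{"dx": 0,"dy": 0,"dz": 0,"wx": 0,"wy": 0,"wz": 0},{"dx": 0,"dy": 0,"dz": 0,"wx": 0,"wy": 0,"wz": 0},{"dx": 0,"dy": 0,"dz": 0,"wx": 0,"wy": 0,"wz": 0},{"dx": 0,"dy": 0,"dz": 0,"wx": 0,"wy": 0,"wz": 0}]}}

```text
time_s: 10.15
ee_pos: [0.4534, 0.0498, 0.0473]
tool_rot: [0.001, 0.719, 0.695, 0.001]
ft_force: [1.5, 0.2, 1.1]
grip_width: 0.0498
finger_force: 30.0
```

Width 49.8 mm matches the tall pot's 50 mm. Carry to pad 2.

Call:
{"name": "move_arm", "arguments": {"jaw": 0, "moves": [{"dx": 0,"dy": 0,"dz": 0.01,"wx": 0,"wy": 0,"wz": 0},{"dx": 0,"dy": 0,"dz": 0.03,"wx": 0,"wy": 0,"wz": 0},{"dx": 0,"dy": 0,"dz": 0.06,"wx": 0,"wy": 0,"wz": 0},{"dx": 0,"dy": 0,"dz": 0.08,"wx": 0,"wy": 0,"wz": 0},{"dx": 0.015,"dy": 0.001,"dz": 0.085,"wx": 0,"wy": 0,"wz": -0.5},{"dx": 0.045,"dy": 0.004,"dz": 0.085,"wx": 0,"wy": 0,"wz": -1},{"dx": 0.08,"dy": 0.007,"dz": 0.085,"wx": 0,"wy": 0,"wz": -1.5},{"dx": 0.115,"dy": 0.011,"dz": 0.085,"wx": 0,"wy": 0,"wz": -2},{"dx": 0.15,"dy": 0.014,"dz": 0.085,"wx": 0,"wy": 0,"wz": -2.4},{"dx": 0.178,"dy": 0.016,"dz": 0.085,"wx": 0,"wy": 0,"wz": -2.4},{"dx": 0.192,"dy": 0.018,"dz": 0.085,"wx": 0,"wy": 0,"wz": -2.4},{"dx": 0.192,"dy": 0.018,"dz": 0.085,"wx": 0,"wy": 0,"wz": -2.4}]}}

```text
time_s: 11.65
ee_pos: [0.6439, 0.0678, 0.1313]
tool_rot: [-0.001, 0.733, 0.68, -0.001]
ft_force: [-0.4, 0.4, -3.5]
grip_width: 0.0498
finger_force: 30.0
```

Call:
{"name": "move_arm", "arguments": {"moves": [{"dx": 0,"dy": 0,"dz": -0.015,"wx": 0,"wy": 0,"wz": 0},{"dx": 0,"dy": 0,"dz": -0.04,"wx": 0,"wy": 0,"wz": 0},{"dx": 0,"dy": 0,"dz": -0.06,"wx": 0,"wy": 0,"wz": 0},{"dx": 0,"dy": 0,"dz": -0.072,"wx": 0,"wy": 0,"wz": 0},{"dx": 0,"dy": 0,"dz": -0.079,"wx": 0,"wy": 0,"wz": 0},{"dx": 0,"dy": 0,"dz": -0.082,"wx": 0,"wy": 0,"wz": 0},{"dx": 0,"dy": 0,"dz": -0.083,"wx": 0,"wy": 0,"wz": 0},{"dx": 0,"dy": 0,"dz": -0.0835,"wx": 0,"wy": 0,"wz": 0},{"dx": 0,"dy": 0,"dz": -0.0835,"wx": 0,"wy": 0,"wz": 0}]}}

```text
time_s: 12.78
ee_pos: [0.6447, 0.0677, 0.0493]
tool_rot: [0.0, 0.733, 0.68, 0.0]
ft_force: [0.0, -0.4, 0.9]
grip_width: 0.0495
finger_force: 30.0
```

It touches down gently. Release and move on to the square pot.

Call:
{"name": "move_arm", "arguments": {"jaw": 1, "moves": [{"dx": 0,"dy": 0,"dz": 0,"wx": 0,"wy": 0,"wz": 0},{"dx": 0,"dy": 0,"dz": 0,"wx": 0,"wy": 0,"wz": 0},{"dx": 0,"dy": 0,"dz": 0,"wx": 0,"wy": 0,"wz": 0},{"dx": 0,"dy": 0,"dz": 0,"wx": 0,"wy": 0,"wz": 0}]}}

```text
time_s: 13.28
ee_pos: [0.6445, 0.0677, 0.0485]
tool_rot: [0.0, 0.733, 0.68, 0.0]
ft_force: [0.4, -0.1, -0.4]
grip_width: 0.0867
finger_force: 0.0
```

Call:
{"name": "move_arm", "arguments": {"moves": [{"dx": 0,"dy": 0,"dz": 0.015,"wx": 0,"wy": 0,"wz": 0},{"dx": 0,"dy": 0,"dz": 0.05,"wx": 0,"wy": 0,"wz": 0},{"dx": 0,"dy": 0,"dz": 0.09,"wx": 0,"wy": 0,"wz": 0},{"dx": 0,"dy": 0,"dz": 0.11,"wx": 0,"wy": 0,"wz": 0},{"dx": -0.03,"dy": -0.016,"dz": 0.11,"wx": 0,"wy": 0,"wz": 0.5},{"dx": -0.07,"dy": -0.038,"dz": 0.11,"wx": 0,"wy": 0,"wz": 1},{"dx": -0.11,"dy": -0.06,"dz": 0.11,"wx": 0,"wy": 0,"wz": 1.5},{"dx": -0.15,"dy": -0.082,"dz": 0.11,"wx": 0,"wy": 0,"wz": 2},{"dx": -0.178,"dy": -0.098,"dz": 0.11,"wx": 0,"wy": 0,"wz": 2.4},{"dx": -0.193,"dy": -0.1065,"dz": 0.11,"wx": 0,"wy": 0,"wz": 2.4},{"dx": -0.193,"dy": -0.1065,"dz": 0.11,"wx": 0,"wy": 0,"wz": 2.4},{"dx": -0.193,"dy": -0.1065,"dz": 0.11,"wx": 0,"wy": 0,"wz": 2.4}]}}

```text
time_s: 14.78
ee_pos: [0.4528, -0.0385, 0.1589]
tool_rot: [0.001, 0.719, 0.695, 0.001]
ft_force: [0.6, 0.4, 0.1]
grip_width: 0.0912
finger_force: 0.0
```

```bash
python3 lid.py 0.645 0.0677 0.115; python3 pic.py p3; python3 st.py
```

```text
top expect (np.float64(215.21231925597328), np.float64(124.16008805464739)) got (215.70184544405996, 124.89215686274508) area 289.0 world@z [0.6432 0.0666 0.115 ]
scene expect (np.float64(334.3188883820892), np.float64(190.5714606643147)) got (334.20561282932414, 190.14833906071019) area 291.0 world@z [0.644  0.0684 0.115 ]
14.975 [ 0.4521 -0.0384  0.1583] [-0.1102  0.1769  1.9134  0.0002  1.0513 -0.0772] [-0.5389 -0.1046  0.8179] 0.09103925510878698 0.0
yaw 1.5376752005881271 [-0.      0.7187  0.6953  0.0001]
```

View pics/p3.png

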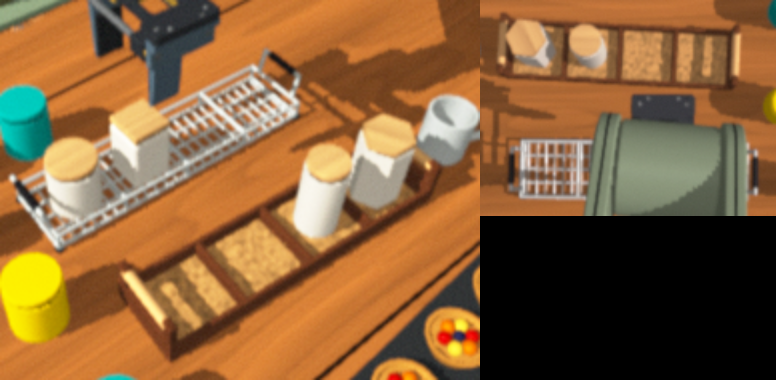

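The hex and tall pots stand in compartments 1 and 2 (lids at about (388,135) and (328,165)); square and squat are still in their cells. Next, grasp the square.

Call:
{"name": "move_arm", "arguments": {"jaw": 1, "moves": [{"dx": 0,"dy": 0,"dz": -0.03,"wx": 0,"wy": 0,"wz": 0},{"dx": 0,"dy": 0,"dz": -0.06,"wx": 0,"wy": 0,"wz": 0},{"dx": 0,"dy": 0,"dz": -0.085,"wx": 0,"wy": 0,"wz": 0},{"dx": 0,"dy": 0,"dz": -0.103,"wx": 0,"wy": 0,"wz": 0},{"dx": 0,"dy": 0,"dz": -0.114,"wx": 0,"wy": 0,"wz": 0},{"dx": 0,"dy": 0,"dz": -0.114,"wx": 0,"wy": 0,"wz": 0}]}}

```text
time_s: 15.72
ee_pos: [0.4512, -0.0386, 0.0439]
tool_rot: [-0.001, 0.719, 0.695, -0.0]
ft_force: [-0.0, -0.0, -0.4]
grip_width: 0.0914
finger_force: 0.0
```

Call:
{"name": "move_arm", "arguments": {"jaw": 0, "moves": [{"dx": 0,"dy": 0,"dz": 0,"wx": 0,"wy": 0,"wz": 0},{"dx": 0,"dy": 0,"dz": 0,"wx": 0,"wy": 0,"wz": 0},{"dx": 0,"dy": 0,"dz": 0,"wx": 0,"wy": 0,"wz": 0},{"dx": 0,"dy": 0,"dz": 0,"wx": 0,"wy": 0,"wz": 0},{"dx": 0,"dy": 0,"dz": 0,"wx": 0,"wy": 0,"wz": 0},{"dx": 0,"dy": 0,"dz": 0,"wx": 0,"wy": 0,"wz": 0}]}}

```text
time_s: 16.48
ee_pos: [0.4524, -0.039, 0.0449]
tool_rot: [0.001, 0.719, 0.695, 0.001]
ft_force: [1.9, -1.6, 2.2]
grip_width: 0.0521
finger_force: 29.8
```

Width 52.1 mm matches the square. Carry to pad 3.

Call:
{"name": "move_arm", "arguments": {"jaw": 0, "moves": [{"dx": 0,"dy": 0,"dz": 0.01,"wx": 0,"wy": 0,"wz": 0},{"dx": 0,"dy": 0,"dz": 0.03,"wx": 0,"wy": 0,"wz": 0},{"dx": 0,"dy": 0,"dz": 0.06,"wx": 0,"wy": 0,"wz": 0},{"dx": 0,"dy": 0,"dz": 0.08,"wx": 0,"wy": 0,"wz": 0},{"dx": 0.015,"dy": 0.001,"dz": 0.085,"wx": 0,"wy": 0,"wz": -0.5},{"dx": 0.045,"dy": 0.004,"dz": 0.085,"wx": 0,"wy": 0,"wz": -1},{"dx": 0.08,"dy": 0.007,"dz": 0.085,"wx": 0,"wy": 0,"wz": -1.5},{"dx": 0.115,"dy": 0.01,"dz": 0.085,"wx": 0,"wy": 0,"wz": -2},{"dx": 0.15,"dy": 0.013,"dz": 0.085,"wx": 0,"wy": 0,"wz": -2.4},{"dx": 0.175,"dy": 0.015,"dz": 0.085,"wx": 0,"wy": 0,"wz": -2.4},{"dx": 0.187,"dy": 0.0165,"dz": 0.085,"wx": 0,"wy": 0,"wz": -2.4},{"dx": 0.187,"dy": 0.0165,"dz": 0.085,"wx": 0,"wy": 0,"wz": -2.4}]}}

```text
time_s: 17.98
ee_pos: [0.6377, -0.0221, 0.1288]
tool_rot: [-0.001, 0.733, 0.68, -0.001]
ft_force: [-1.1, 0.4, -3.3]
grip_width: 0.0522
finger_force: 29.8
```

Call:
{"name": "move_arm", "arguments": {"moves": [{"dx": 0,"dy": 0,"dz": -0.015,"wx": 0,"wy": 0,"wz": 0},{"dx": 0,"dy": 0,"dz": -0.04,"wx": 0,"wy": 0,"wz": 0},{"dx": 0,"dy": 0,"dz": -0.06,"wx": 0,"wy": 0,"wz": 0},{"dx": 0,"dy": 0,"dz": -0.072,"wx": 0,"wy": 0,"wz": 0},{"dx": 0,"dy": 0,"dz": -0.079,"wx": 0,"wy": 0,"wz": 0},{"dx": 0,"dy": 0,"dz": -0.082,"wx": 0,"wy": 0,"wz": 0},{"dx": 0,"dy": 0,"dz": -0.083,"wx": 0,"wy": 0,"wz": 0},{"dx": 0,"dy": 0,"dz": -0.0835,"wx": 0,"wy": 0,"wz": 0},{"dx": 0,"dy": 0,"dz": -0.0835,"wx": 0,"wy": 0,"wz": 0}]}}

```text
time_s: 19.1
ee_pos: [0.6387, -0.0223, 0.0469]
tool_rot: [0.0, 0.733, 0.68, 0.0]
ft_force: [-0.9, -0.2, 1.2]
grip_width: 0.0523
finger_force: 29.8
```

In contact. Release and go above the squat pot.

Call:
{"name": "move_arm", "arguments": {"jaw": 1, "moves": [{"dx": 0,"dy": 0,"dz": 0,"wx": 0,"wy": 0,"wz": 0},{"dx": 0,"dy": 0,"dz": 0,"wx": 0,"wy": 0,"wz": 0},{"dx": 0,"dy": 0,"dz": 0,"wx": 0,"wy": 0,"wz": 0},{"dx": 0,"dy": 0,"dz": 0,"wx": 0,"wy": 0,"wz": 0}]}}

```text
time_s: 19.6
ee_pos: [0.6385, -0.0223, 0.046]
tool_rot: [0.0, 0.733, 0.68, 0.0]
ft_force: [0.4, 0.5, -0.3]
grip_width: 0.0891
finger_force: 0.0
```

Call:
{"name": "move_arm", "arguments": {"moves": [{"dx": 0,"dy": 0,"dz": 0.015,"wx": 0,"wy": 0,"wz": 0},{"dx": 0,"dy": 0,"dz": 0.05,"wx": 0,"wy": 0,"wz": 0},{"dx": 0,"dy": 0,"dz": 0.09,"wx": 0,"wy": 0,"wz": 0},{"dx": 0,"dy": 0,"dz": 0.11,"wx": 0,"wy": 0,"wz": 0},{"dx": -0.03,"dy": -0.016,"dz": 0.11,"wx": 0,"wy": 0,"wz": 0.5},{"dx": -0.07,"dy": -0.038,"dz": 0.11,"wx": 0,"wy": 0,"wz": 1},{"dx": -0.11,"dy": -0.06,"dz": 0.11,"wx": 0,"wy": 0,"wz": 1.5},{"dx": -0.15,"dy": -0.082,"dz": 0.11,"wx": 0,"wy": 0,"wz": 2},{"dx": -0.178,"dy": -0.098,"dz": 0.11,"wx": 0,"wy": 0,"wz": 2.4},{"dx": -0.192,"dy": -0.1055,"dz": 0.11,"wx": 0,"wy": 0,"wz": 2.4},{"dx": -0.192,"dy": -0.1055,"dz": 0.11,"wx": 0,"wy": 0,"wz": 2.4},{"dx": -0.192,"dy": -0.1055,"dz": 0.11,"wx": 0,"wy": 0,"wz": 2.4}]}}

```text
time_s: 21.1
ee_pos: [0.4477, -0.1276, 0.1563]
tool_rot: [0.001, 0.719, 0.695, 0.001]
ft_force: [0.3, -0.5, 0.2]
grip_width: 0.0912
finger_force: 0.0
```

```bash
python3 lid.py 0.6387 -0.0223 0.095; python3 pic.py p4; python3 st.py
```

```text
top expect (np.float64(253.50153830628395), np.float64(127.65075091991807)) got (253.12711111111108, 128.57466666666667) area 375.0 world@z [ 0.6365 -0.0214  0.095 ]
scene expect (np.float64(299.9394256563327), np.float64(215.66939095948638)) got (301.3872437357631, 214.83978739559603) area 439.0 world@z [ 0.639  -0.0185  0.095 ]
21.3 [ 0.4471 -0.1275  0.1558] [-0.3025  0.1965  1.8948  0.0002  1.0503 -0.2697] [-0.0913 -0.3555  0.5041] 0.09137073351518017 0.0
yaw 1.5378659546700284 [-0.      0.7187  0.6954  0.0001]
```

View pics/p4.png

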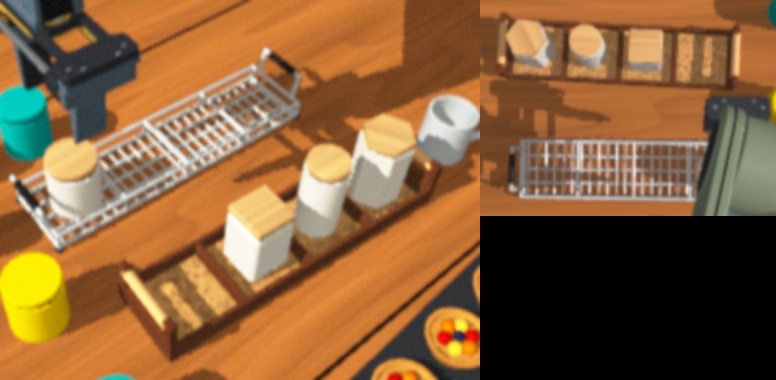

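The square stands in compartment 3 (lid at about (260,210)). The squat is the only pot left in the carrier.

Call:
{"name": "move_arm", "arguments": {"jaw": 1, "moves": [{"dx": -0.001,"dy": 0,"dz": -0.03,"wx": 0,"wy": 0,"wz": 0},{"dx": -0.001,"dy": 0,"dz": -0.06,"wx": 0,"wy": 0,"wz": 0},{"dx": -0.001,"dy": 0,"dz": -0.085,"wx": 0,"wy": 0,"wz": 0},{"dx": -0.001,"dy": 0,"dz": -0.103,"wx": 0,"wy": 0,"wz": 0},{"dx": -0.001,"dy": 0,"dz": -0.114,"wx": 0,"wy": 0,"wz": 0},{"dx": -0.001,"dy": 0,"dz": -0.114,"wx": 0,"wy": 0,"wz": 0}]}}

```text
time_s: 22.05
ee_pos: [0.4453, -0.1276, 0.0414]
tool_rot: [-0.001, 0.719, 0.695, -0.0]
ft_force: [0.1, -0.2, 1.5]
grip_width: 0.0916
finger_force: 0.0
```

Call:
{"name": "move_arm", "arguments": {"jaw": 0, "moves": [{"dx": 0,"dy": 0,"dz": 0,"wx": 0,"wy": 0,"wz": 0},{"dx": 0,"dy": 0,"dz": 0,"wx": 0,"wy": 0,"wz": 0},{"dx": 0,"dy": 0,"dz": 0,"wx": 0,"wy": 0,"wz": 0},{"dx": 0,"dy": 0,"dz": 0,"wx": 0,"wy": 0,"wz": 0},{"dx": 0,"dy": 0,"dz": 0,"wx": 0,"wy": 0,"wz": 0},{"dx": 0,"dy": 0,"dz": 0,"wx": 0,"wy": 0,"wz": 0}]}}

```text
time_s: 22.8
ee_pos: [0.4462, -0.128, 0.0425]
tool_rot: [0.001, 0.719, 0.695, 0.001]
ft_force: [1.0, 0.8, 4.7]
grip_width: 0.0613
finger_force: 30.0
```

Width 61.3 mm matches the squat pot's 62 mm. Carry to pad 4.

Call:
{"name": "move_arm", "arguments": {"jaw": 0, "moves": [{"dx": 0,"dy": 0,"dz": 0.01,"wx": 0,"wy": 0,"wz": 0},{"dx": 0,"dy": 0,"dz": 0.03,"wx": 0,"wy": 0,"wz": 0},{"dx": 0,"dy": 0,"dz": 0.06,"wx": 0,"wy": 0,"wz": 0},{"dx": 0,"dy": 0,"dz": 0.08,"wx": 0,"wy": 0,"wz": 0},{"dx": 0.015,"dy": 0.001,"dz": 0.085,"wx": 0,"wy": 0,"wz": -0.5},{"dx": 0.045,"dy": 0.004,"dz": 0.085,"wx": 0,"wy": 0,"wz": -1},{"dx": 0.08,"dy": 0.007,"dz": 0.085,"wx": 0,"wy": 0,"wz": -1.5},{"dx": 0.115,"dy": 0.01,"dz": 0.085,"wx": 0,"wy": 0,"wz": -2},{"dx": 0.15,"dy": 0.013,"dz": 0.085,"wx": 0,"wy": 0,"wz": -2.4},{"dx": 0.175,"dy": 0.015,"dz": 0.085,"wx": 0,"wy": 0,"wz": -2.4},{"dx": 0.186,"dy": 0.015,"dz": 0.085,"wx": 0,"wy": 0,"wz": -2.4},{"dx": 0.186,"dy": 0.015,"dz": 0.085,"wx": 0,"wy": 0,"wz": -2.4}]}}

```text
time_s: 24.3
ee_pos: [0.6312, -0.1126, 0.1257]
tool_rot: [-0.001, 0.733, 0.68, -0.001]
ft_force: [-1.2, 0.1, -3.6]
grip_width: 0.0617
finger_force: 30.0
```

Call:
{"name": "move_arm", "arguments": {"moves": [{"dx": 0,"dy": 0,"dz": -0.015,"wx": 0,"wy": 0,"wz": 0},{"dx": 0,"dy": 0,"dz": -0.04,"wx": 0,"wy": 0,"wz": 0},{"dx": 0,"dy": 0,"dz": -0.06,"wx": 0,"wy": 0,"wz": 0},{"dx": 0,"dy": 0,"dz": -0.072,"wx": 0,"wy": 0,"wz": 0},{"dx": 0,"dy": 0,"dz": -0.079,"wx": 0,"wy": 0,"wz": 0},{"dx": 0,"dy": 0,"dz": -0.082,"wx": 0,"wy": 0,"wz": 0},{"dx": 0,"dy": 0,"dz": -0.083,"wx": 0,"wy": 0,"wz": 0},{"dx": 0,"dy": 0,"dz": -0.0835,"wx": 0,"wy": 0,"wz": 0},{"dx": 0,"dy": 0,"dz": -0.0835,"wx": 0,"wy": 0,"wz": 0}]}}

```text
time_s: 25.42
ee_pos: [0.6315, -0.1128, 0.0445]
tool_rot: [0.0, 0.733, 0.68, 0.0]
ft_force: [-2.6, 0.6, 4.5]
grip_width: 0.0614
finger_force: 30.0
```

In contact. Release, then retreat upwards and towards the robot.

Call:
{"name": "move_arm", "arguments": {"jaw": 1, "moves": [{"dx": 0,"dy": 0,"dz": 0,"wx": 0,"wy": 0,"wz": 0},{"dx": 0,"dy": 0,"dz": 0,"wx": 0,"wy": 0,"wz": 0},{"dx": 0,"dy": 0,"dz": 0,"wx": 0,"wy": 0,"wz": 0},{"dx": 0,"dy": 0,"dz": 0,"wx": 0,"wy": 0,"wz": 0}]}}

```text
time_s: 25.92
ee_pos: [0.6315, -0.1128, 0.0434]
tool_rot: [0.0, 0.733, 0.68, 0.0]
ft_force: [0.3, -0.4, -0.6]
grip_width: 0.0911
finger_force: 0.0
```

Call:
{"name": "move_arm", "arguments": {"moves": [{"dx": 0,"dy": 0,"dz": 0.015,"wx": 0,"wy": 0,"wz": 0},{"dx": 0,"dy": 0,"dz": 0.05,"wx": 0,"wy": 0,"wz": 0},{"dx": 0,"dy": 0,"dz": 0.09,"wx": 0,"wy": 0,"wz": 0},{"dx": 0,"dy": 0,"dz": 0.13,"wx": 0,"wy": 0,"wz": 0},{"dx": -0.03,"dy": 0,"dz": 0.15,"wx": 0,"wy": 0,"wz": 0},{"dx": -0.07,"dy": 0,"dz": 0.15,"wx": 0,"wy": 0,"wz": 0},{"dx": -0.11,"dy": -0.02,"dz": 0.15,"wx": 0,"wy": 0,"wz": 0},{"dx": -0.15,"dy": -0.05,"dz": 0.15,"wx": 0,"wy": 0,"wz": 0},{"dx": -0.18,"dy": -0.08,"dz": 0.15,"wx": 0,"wy": 0,"wz": 0},{"dx": -0.19,"dy": -0.1,"dz": 0.15,"wx": 0,"wy": 0,"wz": 0},{"dx": -0.19,"dy": -0.1,"dz": 0.15,"wx": 0,"wy": 0,"wz": 0},{"dx": -0.19,"dy": -0.1,"dz": 0.15,"wx": 0,"wy": 0,"wz": 0}]}}

```text
time_s: 27.42
ee_pos: [0.4419, -0.2124, 0.1941]
tool_rot: [0.0, 0.733, 0.68, 0.0]
ft_force: [0.8, -0.4, -0.6]
grip_width: 0.091
finger_force: 0.0
```

```bash
python3 lid.py 0.6315 -0.1128 0.085; python3 pic.py p5; python3 st.py
```

```text
top expect (np.float64(290.84985747182253), np.float64(130.53852139224657)) got (290.6539499036609, 131.17148362235068) area 432.5 world@z [ 0.63   -0.1123  0.085 ]
scene expect (np.float64(263.2577362226213), np.float64(239.10408493003263)) got (264.6325231481481, 238.78125) area 576.0 world@z [ 0.6326 -0.1102  0.085 ]
27.625 [ 0.4419 -0.2121  0.1935] [-0.4712  0.2015  1.7837  0.0002  1.1563 -0.3969] [-0.5287  0.1074  0.2436] 0.09114758888854196 0.0
yaw 1.4963641171469626 [-0.      0.7329  0.6803  0.0001]
```

View pics/p5.png

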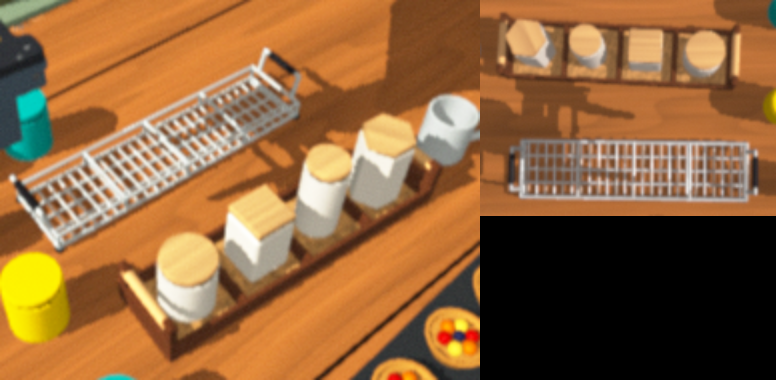

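All four pots stand upright in order: hex, tall, square, squat (lids at about (388,135), (328,163), (260,210) and (188,258)). The carrier is empty and the arm is clear.

```bash
python3 -c "
from station import r
print(r.hand_in())"
```

```text
the job is handed in; nothing more can be done
None
```

I handed the job in at about 28 s of the 104 s limit: all four pots stand upright on pads 1–4 in their original order (hex, tall, square, squat); the hand-in returned no verdict.

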